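Close a button on the ratchet press and release it

ROBOT

A 6-joint arm with a two-finger parallel gripper is mounted at the origin on the work surface. World frame = base frame: x ahead of the robot, y to its left, z up, the work surface at z = 0. Lengths are in m, angles in rad, forces in N, time in s.
With the tool pointing down it reaches from about 0.35 to 0.775 m from the base axis. Payload 7.3 kg.
Tool frame: the origin (TCP) lies midway between the tips of the shut fingers; the grasp point (between the pads) lies grasp_offset behind it (grasp_offset is the distance from the TCP to the grasp point, in m); z points along the fingers, y is the line along which they close (so a half turn about z gives the same grasp; the last joint's range is limited). The gripper opens to 92 mm and grips with 3 to 60 N. Pads are 19 mm wide; open, the fingers measure 130 mm over their backs; the gripper's body (75 mm by 190 mm) begins 47 mm behind the grasp point.
Start: joints at [-1.322, 0.342, 1.524, -0, 1.275, -0.146], TCP at [0.202, -0.485, 0.227] pointing down, gripper open.
Joint ranges: [-2.53, 2.53], [-0.77, 2.02], [0.04, 2.7], [-1, 4.14], [0.28, 2.66], [-3.11, 3.11]. Speed limits (rad/s): [2.57, 2.57, 3.14, 3.14, 3.14, 3.14].

INTERFACE

Orientations are given as [roll, pitch, yaw] about the fixed x, y, z axes, in that order (R = Rz(yaw) Ry(pitch) Rx(roll)).
In Python, from cell import * gives the robot as it stands.
- The arm moves only by the tool step_arm, never from a script. Its argument "plan" is a list of rows, each a list of 5 numbers: the closure, from -1 (fully open) to 1 (shut), then the shift along the tool's x, y, z in m, then the turn about the tool's z in rad. In form: [[hand, x, y, z, twist], ...]. A call has 1 to 20 rows; each row is the pose to reach, as a shift and turn from the pose commanded when the call began, along the tool's axes at that moment; what a row does not reach only later rows make up. A row lasts 1/8 s, in which the tool goes at most 62.5 mm and 10.7 degrees, less where a joint would pass 70% of its speed; a pose out of reach is approached as far as the arm can. A call with a gripper value outside its range is refused whole. The fingers move at their own pace and stop on an object; "grip_force" is the grip in N (left out, the last holds). Time passes only in rows, so rows that repeat a pose let the fingers close. It gives the time, the measured TCP pose, the force, the opening and the grip force at its end, in the units of the state.
- observe(): the state, without advancing time (a new reading comes with each control period).
- read_camera(name): name is "side" or "top"; returns a dict with "img" (400x640x3 uint8, red, green, blue), "range_z" (400x640 float32, m along the optical axis (not along the pixel's ray), 0 where there is no reading), "fx", "fy", "cx", "cy" (pixels), "k1" (the pictures are not rectified: a ray, as slopes to the right and down, at radius r is drawn at 1 + k1 r^2 times it, then the intrinsics apply), "R" (3x3) and "t" (3): a world point X has camera coordinates R X + t. Camera axes: x right, y down, z forward; pixel columns grow to the right and rows downward; lengths in m; the calibration is good to about 2 mm. A picture is of the moment at which its call begins.
- hand_in(): hands the job in; it is judged then, once.
The state is a dict: "time": time; "qpos": joint angles; "qvel": joint speeds; "joint_efforts": joint torques, N m; "tool_pos": TCP position; "tool_rot": TCP orientation; "contact_force": force on the tool from outside, world axes, zero at the start; "torque": the same for the moment, N m; "opening": finger opening in m; "grip_force": force on a finger pad.
Only numpy, scipy, OpenCV 4.12 (cv2) and the standard library are available. Lean on these libraries where they do the work, as an engineer would, in place of code of your own. Each camera call takes 0.05 s, during which the arm holds its last target. There are 200 camera calls.

TASK

A button blank is waiting in the closing tool under the counter's ratchet press. Click the ram down with the ratcheted four-armed hand wheel until the button is squeezed fully home, firm but not crushed, and take your hand off so that the pawl alone holds the squeeze for a moment. Then throw the pawl right back off the ratchet, wind the ram up again until its foot stands at least 10 mm clear of the tool, and leave the other things on the counter where they are.

Things in the scene. Friction and masses are not known exactly. Their poses are not given: they have to be found in the camera images.
- press: Grey cast-iron C-frame bench press, fixed, 245 x 110 mm; head 60 mm wide (y -30 to 30 mm), top 255 mm high; ram's top end up to 300 mm high in its middle. Origin on the counter under the ram's axis; -x points out of the throat (front), +y left, z up. Hand wheel on the right side (-y), ratchet and pawl on the left (+y), on one level cross shaft along y. Grey button-tool cup (52 mm) on the anvil.
- hub (a point): Centre of the hand wheel, on the shaft's axis, at (20, -85, 210) mm in the press's frame. The wheel turns in the press's x-z plane. Turning it free takes 1 to 2.5 N at a ball, either way; it stays where it is left unless the squeezed foot drives it back.
- wheel (a joint): Angle of the hand wheel, rad, several turns. Grows when the arms at the front (-x) go down, which drives the ram down 8.25 mm per rad. Ratchet of 36 teeth: a click every 0.1745 rad (1.44 mm of ram); it clicks freely forwards; with the pawl in, it stops backwards at the last tooth passed.
- ball0 (a point): Centre of the black ball (22 mm) on arm 0 of the hand wheel, 90 mm from the hub. Its angle above the front (-x) direction is 0.785 rad - wheel. A ball can be pinched from above (fingers closing along the press's y; 34 mm free between ball and press head) and turns easily in the fingers while led along its circle. Squeezing load L (N) on the foot takes about 0.092 L + 1 N at a ball.
- ball1 (a point): The same on arm 1, which is 90 degrees farther round: angle above front 2.356 - wheel.
- ball2 (a point): The same on arm 2: angle above front 3.927 - wheel.
- ball3 (a point): The same on arm 3: angle above front 5.498 - wheel.
- pawl (a joint): Angle of the pawl about its pin, rad: 0.03 to 0.10 in the ratchet (it rises and drops with every click), 1.75 thrown right back on its stop. Nose and finger ball go up and over backwards (+x) as it grows. By its weight it falls back into the ratchet below about 0.9 and right back above about 1.1. Freeing it under the squeeze takes 2 to 5 N; the wheel then springs back up to half a radian.
- pawl_ball (a point): Centre of the black finger ball (18 mm) on the pawl, 58 mm from the pin's axis; pawl in: 44 mm in front of the pin and 38 mm above it (286 mm above the counter). It can be pinched from above (fingers closing along the press's y) and led along its circle about the pin.
- pawl_pin (a point): Axis of the pawl's pin (along y) in the pawl's plane, at (80, 55, 248) mm in the press's frame.
- foot: Round steel foot (26 mm) on the lower end of the ram, sprung in it at 50 N/mm. Origin at the centre of its underside, 100 mm above the counter when wheel = 0 and the spring is slack; starts 4 to 15 mm above the pusher. Let go after winding, the squeeze drops by up to one click: at most 75 N.
- pusher: White round upper half (37 mm) of the button tool, in the cup. Origin at the centre of its top, 84 to 86 mm high at the start. Sinks stiffly at 20 N by 2.5 to 9.5 mm, then stops hard: how far is not known, as blanks differ in height. It stays down. Home = 50 N or more held by the pawl with the hand off; crushed = over 175 N. So wind to 11 to 13 N at the ball, ease back onto the pawl, let go.
- tin: Bystander: closed steel tin, 84 mm wide, 60 mm high; origin under its centre.
- cup: Bystander: white cup, 68 mm wide, 85 mm high; origin under its centre.
- ruler: Bystander: wooden ruler 300 x 30 x 6 mm, long along its y; origin under its centre.

How it is judged:
By the outcome, as a careful person would: the job done as asked, in the order asked, and still so for the second after the job is handed in, with the robot touching nothing.
It also fails if it takes over 72 s, if anything falls off the work surface, if the arm or the gripper's body presses on something with over 40 N, if the wrist force passes 120 N, or if a joint passes its speed limit or range.

## Working session

There is one attempt and no reset: what is moved stays moved. The work goes in short steps, Python scripts to look and compute and a tool call to move; the robot and the scene stay as the last step left them, time stands still between calls to the robot, and variables do not carry over. Pictures are saved under pics/ and viewed, at most 10 in all, crops included, and the job is handed in when it is done.

Besides the shell and the picture viewer there is one more tool, called after ">>>" as a command line: name --pt "numbers of a row" for each row, then --argument value for the rest. step_arm: Moves the arm, as the interface text tells. Its arguments: {"type":"object","properties":{"plan":{"type":"array","items":{"type":"array","items":{"type":"number"}}},"grip_force":{"type":"number"}},"required":["plan"]}

```bash
ls; mkdir -p pics; python3 - <<'E'
from cell import *
import cv2,numpy as np
o=observe();print({k:np.round(v,3) for k,v in o.items()})
for n in("side","top"):
    c=read_camera(n);cv2.imwrite(f"pics/{n}0.png",c["img"][:,:,::-1]);print(n,c["fx"],c["cx"],c["cy"],c["k1"],c["R"].round(3).tolist(),c["t"], (-c["R"].T@c["t"]).round(3));np.savez(f"{n}0.npz",**c)
E
```

```text
pics
{'time': np.float64(0.0), 'qpos': array([-1.322,  0.343,  1.525,  0.   ,  1.275, -0.146]), 'qvel': array([-0.001, -0.001,  0.002,  0.002, -0.001,  0.002]), 'joint_efforts': array([ -0.   , -43.124, -24.422,   0.072,   0.056,  -0.   ]), 'tool_pos': array([ 0.202, -0.484,  0.226]), 'tool_rot': array([-3.14 , -0.   ,  0.395]), 'contact_force': array([ 0.334, -1.101,  0.506]), 'torque': array([ 0.015,  0.039, -0.016]), 'grip_force': np.float64(0.0), 'opening': np.float64(0.092)}
side 369.2095612725251 323.3153829439187 201.01698382669898 -0.009795398900726622 [[-0.933, -0.36, 0.013], [-0.199, 0.485, -0.852], [0.301, -0.797, -0.524]] [0.50164508 0.26317194 0.89835621] [0.25  0.769 0.688]
top 407.5326330060108 312.767015299625 188.70195349930606 -0.08025704448290523 [[-0.014, -1.0, -0.02], [-0.994, 0.016, -0.105], [0.105, 0.019, -0.994]] [0.0261648  0.54163855 1.15541383] [ 0.418 -0.004  1.206]
```

View pics/side0.png

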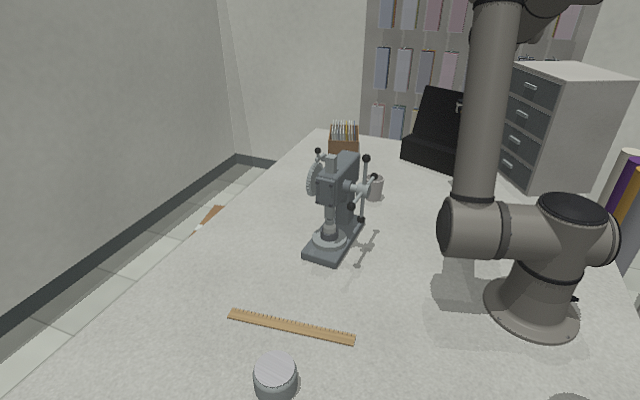

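View pics/top0.png

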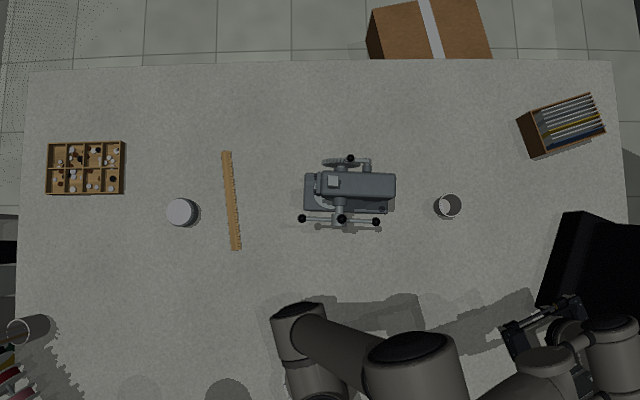

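```bash
python3 - <<'E'
import cv2,numpy as np
a=cv2.imread("pics/top0.png")[140:250,285:415];b=cv2.imread("pics/side0.png")[140:275,290:390]
a=cv2.resize(a,None,fx=4.6,fy=4.6,interpolation=2);b=cv2.resize(b,None,fx=4.4,fy=4.4,interpolation=2)
cv2.imwrite("pics/a1.png",a);cv2.imwrite("pics/b1.png",b)
E
```

```text
(no output)
```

View pics/a1.png

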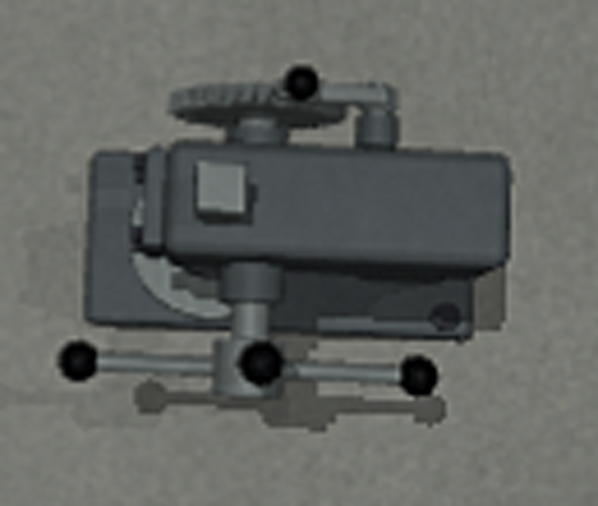

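View pics/b1.png

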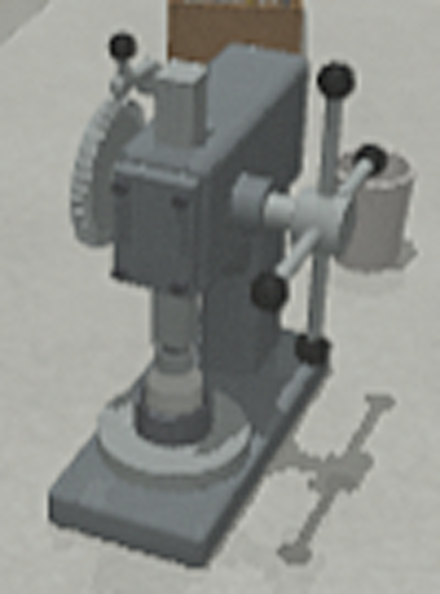

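```bash
cat > h.py <<'E'
import numpy as np
def proj(c,X):
    p=X@c["R"].T+c["t"];s=p[:,:2]/p[:,2:];s=s*(1+float(c["k1"])*(s**2).sum(1,keepdims=True))
    return s*[float(c["fx"]),float(c["fy"])]+[float(c["cx"]),float(c["cy"])]
def W(pose,P): # press(m)->world
    x,y,a=pose;c,s=np.cos(a),np.sin(a);P=np.atleast_2d(P)
    return P@np.array([[c,-s,0],[s,c,0],[0,0,1]]).T+[x,y,0]
def ball(i,w,r=.09):
    a=np.pi/4+i*np.pi/2-w;return np.array([.02-r*np.cos(a),-.085,.21+r*np.sin(a)])
def pawl(a): # ball, a=pawl angle
    b=np.arctan2(38,44)+a-.065;return np.array([.08-.058*np.cos(b),.055,.248+.058*np.sin(b)])
E
python3 - <<'E'
from h import *
from scipy.optimize import least_squares as ls
T=dict(np.load("top0.npz"));S=dict(np.load("side0.npz"))
tp=(np.array([[78,361],[261,362],[418,376],[302,82]])+.5)/4.6-.5+[285,140]
sp=(np.array([[268,291],[336,81],[370,159],[313,350],[122,46]])+.5)/4.4-.5+[290,140]
def f(p):
    w=p[3];A=W(p[:3],[ball(0,w),ball(1,w),ball(2,w),pawl(.065)]);B=W(p[:3],[ball(0,w),ball(1,w),ball(2,w),ball(3,w),pawl(.065)])
    return np.r_[(proj(T,A)-tp-p[4:6]).ravel(),(proj(S,B)-sp-p[6:8]).ravel(),p[4:]/1.]
r=ls(f,[.42,-.03,-1.6,.8,0,0,0,0]);p=r.x;print(p.round(4));print(r.fun.round(2))
p=p[:4];np.save("pose.npy",p)
print("balls",[W(p[:3],ball(i,p[3])).round(4) for i in range(4)],"hub",W(p[:3],[.02,-.085,.21]),"pawl",W(p[:3],pawl(.065)))
from cell import *
import cell;print([n for n in dir(cell) if n[0]!='_'])
try: print(grasp_offset)
except Exception as e: print(e)
E
```

```text
[ 0.5333 -0.0333 -1.6367  0.7636  0.0819 -0.3266  0.2896  0.5478]
[ 0.29 -0.52  0.02  0.01  0.04  0.03 -0.27  0.15  0.12  0.07 -0.03 -0.04
  0.23  0.23 -0.15 -0.43  0.12  0.72  0.08 -0.33  0.29  0.55]
balls [array([[0.4531, 0.0421, 0.212 ]]), array([[ 0.447 , -0.0496,  0.3   ]]), array([[ 0.4412, -0.1375,  0.208 ]]), array([[ 0.4473, -0.0457,  0.12  ]])] hub [[ 0.44716761 -0.04768366  0.21      ]] pawl [[ 0.58580201 -0.07297897  0.28590995]]
['IKError', 'grasp_offset', 'hand_in', 'observe', 'read_camera']
0.0188
```

>>> step_arm --pt "-0.2 0 0 -0.06 -0.15" --pt "-0.2 0.03 -0.02 -0.12 -0.33" --pt "-0.2 0.08 -0.06 -0.134 -0.51" --pt "-0.2 0.13 -0.1 -0.134 -0.69" --pt "-0.2 0.18 -0.14 -0.134 -0.87" --pt "-0.2 0.23 -0.18 -0.134 -1.05" --pt "-0.2 0.28 -0.22 -0.134 -1.11" --pt "-0.2 0.33 -0.26 -0.134 -1.11" --pt "-0.2 0.37 -0.29 -0.134 -1.11" --pt "-0.2 0.394 -0.307 -0.134 -1.11" --pt "-0.2 0.394 -0.307 -0.134 -1.11" --pt "-0.2 0.394 -0.307 -0.134 -1.11" --pt "-0.2 0.394 -0.307 -0.134 -1.11" --grip_force 35

```text
time: 1.72
tool_pos: [0.4471, -0.0507, 0.3607]
tool_rot: [-3.141, 0.0, 1.503]
contact_force: [-0.2, -0.0, 0.1]
opening: 0.0553
grip_force: 0.0
```

>>> step_arm --pt "-0.2 0.001 0 0.04 0" --pt "-0.2 0.001 0 0.079 0" --pt "-0.2 0.001 0 0.079 0" --pt "0.8 0.001 0 0.079 0" --pt "0.8 0.001 0 0.079 0" --pt "0.8 0.001 0 0.079 0" --pt "0.8 0.001 0 0.079 0"

```text
time: 2.6
tool_pos: [0.4469, -0.0487, 0.2822]
tool_rot: [-3.14, 0.0, 1.505]
contact_force: [1.0, -0.9, 5.5]
opening: 0.0203
grip_force: 35.1
```

```bash
python3 - <<'E'
from cell import *
import numpy as np
o=observe();print(o["contact_force"].round(2),o["opening"],o["grip_force"],o["tool_pos"].round(4))
# arc table: tool-frame shift (x fwd, z down) from top for wheel advance d
for d in np.arange(0,1.7,.1):
    f0=1.592;f=f0-d;print(d.round(2),round(90*(np.cos(f)-np.cos(f0)),1),round(-90*(np.sin(f)-np.sin(f0)),1))
E
```

```text
[ 0.97 -0.89  5.51] 0.020298492448173642 35.14201462268829 [ 0.4469 -0.0487  0.2822]
0.0 0.0 -0.0
0.1 9.0 0.3
0.2 17.9 1.4
0.3 26.7 3.5
0.4 35.2 6.4
0.5 43.4 10.1
0.6 51.1 14.6
0.7 58.4 19.9
0.8 65.1 25.9
0.9 71.2 32.6
1.0 76.6 39.8
1.1 81.2 47.5
1.2 85.1 55.6
1.3 88.1 64.1
1.4 90.3 72.8
1.5 91.5 81.7
1.6 91.9 90.7
```

>>> step_arm --pt "0.8 0.0045 0 0.0 0" --pt "0.8 0.009 0 0.0003 0" --pt "0.8 0.0134 0 0.0008 0" --pt "0.8 0.0179 0 0.0014 0" --pt "0.8 0.0267 0 0.0035 0" --pt "0.8 0.0352 0 0.0064 0" --pt "0.8 0.0434 0 0.0101 0" --pt "0.8 0.0434 0 0.0101 0"

```text
time: 3.6
tool_pos: [0.4495, -0.0045, 0.2716]
tool_rot: [-3.139, -0.001, 1.506]
contact_force: [-5.0, 3.4, 3.0]
opening: 0.0203
grip_force: 35.0
```

```bash
python3 - <<'E'
from cell import *
o=observe();print(o["contact_force"].round(2),o["opening"],o["grip_force"],o["tool_pos"].round(4))
E
```

```text
[-4.98  3.35  2.98] 0.020276390579758812 35.000497698783875 [ 0.4495 -0.0045  0.2716]
```

>>> step_arm --pt "0.8 0.0082 -0.001 0.0037 0" --pt "0.8 0.0154 -0.001 0.0091 0" --pt "0.8 0.0221 -0.001 0.0152 0" --pt "0.8 0.0281 -0.001 0.0219 0" --pt "0.8 0.0334 -0.001 0.0292 0" --pt "0.8 0.0334 -0.001 0.0292 0"

```text
time: 4.35
tool_pos: [0.4514, 0.0293, 0.2416]
tool_rot: [-3.14, -0.002, 1.506]
contact_force: [-3.5, 4.5, 1.5]
opening: 0.0203
grip_force: 35.0
```

```bash
cat > st.py <<'E'
from cell import *
import numpy as np,sys
from h import *
p=np.load("pose.npy");o=observe();t=o["tool_pos"]
n=int(sys.argv[1]) if len(sys.argv)>1 else 1
hub=W(p[:3],[.02,-.085,.21])[0];d=t+[0,0,-0]-hub;d[2]+=.0188
c,s=np.cos(p[2]),np.sin(p[2]);fwd=np.array([-c,-s,0])
x=d@fwd;z=d[2];phi=np.arctan2(z,x);F=o["contact_force"]
et=np.sin(phi)*fwd-np.array([0,0,np.cos(phi)]);er=np.cos(phi)*fwd+np.array([0,0,np.sin(phi)])
el=np.array([-s,c,0])
print("t",round(float(o["time"]),2),"phi",phi.round(4),"r",np.hypot(x,z).round(4),"lat",(d@el).round(4),"wheel",(np.pi/4+n*np.pi/2-phi).round(4),"Fres",(-F@et).round(2),"Frad",(F@er).round(2),"Flat",(F@el).round(2),"open",round(float(o["opening"]),4))
E
python3 st.py
```

```text
t 4.35 phi 0.5795 r 0.0921 lat -0.0008 wheel 1.7767 Fres -1.07 Frad 4.43 Flat -3.81 open 0.0203
```

>>> step_arm --pt "0.8 0.0031 -0.001 0.0033 0" --pt "0.8 0.0053 -0.001 0.0072 0" --pt "0.8 0.0073 -0.001 0.0112 0" --pt "0.8 0.0091 -0.001 0.0154 0" --pt "0.8 0.0091 -0.001 0.0154 0"

```text
time: 4.97
tool_pos: [0.4519, 0.0374, 0.2269]
tool_rot: [3.14, -0.0, 1.505]
contact_force: [2.3, 1.9, 0.9]
opening: 0.02
grip_force: 35.0
```

```bash
python3 st.py
```

```text
t 4.97 phi 0.3965 r 0.0924 lat -0.0009 wheel 1.9597 Fres 0.06 Frad 2.24 Flat 2.19 open 0.02
```

>>> step_arm --pt "0.8 0.0015 0.0004 0.0042 0" --pt "0.8 0.0029 0.0004 0.0085 0" --pt "0.8 0.0039 0.0004 0.0129 0" --pt "0.8 0.0039 0.0004 0.0129 0"

```text
time: 5.48
tool_pos: [0.4521, 0.0416, 0.214]
tool_rot: [3.141, -0.001, 1.505]
contact_force: [1.1, 4.9, 2.1]
opening: 0.02
grip_force: 35.0
```

```bash
python3 st.py
```

```text
t 5.47 phi 0.2496 r 0.0923 lat -0.0009 wheel 2.1066 Fres 0.76 Frad 5.33 Flat 0.81 open 0.02
```

>>> step_arm --pt "0.8 0.0015 0 0.0044 0" --pt "0.8 0.0024 0 0.0088 0" --pt "0.8 0.0024 0 0.0088 0"

```text
time: 5.85
tool_pos: [0.4522, 0.0434, 0.2051]
tool_rot: [3.142, 0.0, 1.505]
contact_force: [2.1, 3.1, 1.2]
opening: 0.0198
grip_force: 35.0
```

```bash
python3 st.py
```

```text
t 5.85 phi 0.151 r 0.0923 lat -0.001 wheel 2.2052 Fres 0.73 Frad 3.4 Flat 1.85 open 0.0198
```

>>> step_arm --pt "0.8 0.0007 0 0.0044 0" --pt "0.8 0.0012 0 0.0089 0" --pt "0.8 0.0012 0 0.0089 0"

```text
time: 6.22
tool_pos: [0.4523, 0.0444, 0.1959]
tool_rot: [-3.142, 0.0, 1.505]
contact_force: [2.9, 1.1, 0.8]
opening: 0.0197
grip_force: 35.0
```

```bash
python3 st.py;python3 - <<'E'
from cell import *
import cv2
a=read_camera("top")["img"][130:260,270:430,::-1];b=read_camera("side")["img"][130:280,280:400,::-1]
a=cv2.resize(a,None,fx=3.2,fy=3.2,interpolation=2);b=cv2.resize(b,(333,416),interpolation=2)
import numpy as np
im=np.zeros((416,512,3),np.uint8)
cv2.imwrite("pics/c2.png",b)
E
```

```text
t 6.22 phi 0.0513 r 0.0924 lat -0.001 wheel 2.3048 Fres 0.77 Frad 1.3 Flat 2.83 open 0.0197
```

View pics/c2.png

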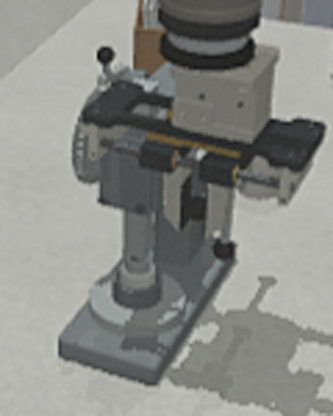

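>>> step_arm --pt "-0.2 0 0 0 0" --pt "-0.2 0 0 0 0" --pt "-0.2 0 0 0 0" --pt "-0.2 0 0 -0.055 0" --pt "-0.2 0 0 -0.11 0" --pt "-0.2 -0.02 0 -0.15 0" --pt "-0.2 -0.06 0 -0.16 0" --pt "-0.2 -0.0945 0 -0.15 0" --pt "-0.2 -0.0945 0 -0.12 0" --pt "-0.2 -0.0945 0 -0.085 0" --pt "-0.2 -0.0945 0 -0.085 0"

```text
time: 7.7
tool_pos: [0.4445, -0.0494, 0.2796]
tool_rot: [-3.136, -0.001, 1.504]
contact_force: [-0.1, 0.2, -0.0]
opening: 0.0549
grip_force: 0.0
```

```bash
python3 - <<'E'
from cell import *
o=observe();print(o["contact_force"].round(2),o["tool_pos"].round(4),o["opening"])
E
```

```text
[-0.11  0.25 -0.04] [ 0.4445 -0.0494  0.2796] 0.05490818534889302
```

>>> step_arm --pt "0.8 0 0 0 0" --pt "0.8 0 0 0 0" --pt "0.8 0 0 0 0" --pt "0.8 0 0 0 0"

```text
time: 8.2
tool_pos: [0.4469, -0.0498, 0.282]
tool_rot: [3.139, 0.0, 1.505]
contact_force: [0.3, 0.7, 0.4]
opening: 0.0199
grip_force: 35.1
```

```bash
python3 st.py 2
```

```text
t 8.2 phi 1.5937 r 0.0909 lat -0.0001 wheel 2.3333 Fres -0.71 Frad 0.35 Flat 0.29 open 0.0199
```

>>> step_arm --pt "0.8 0.0045 0 0.0001 0" --pt "0.8 0.009 0 0.0002 0" --pt "0.8 0.009 0 0.0002 0"

```text
time: 8.57
tool_pos: [0.4474, -0.0407, 0.282]
tool_rot: [3.139, 0.001, 1.505]
contact_force: [3.8, -2.5, 6.9]
opening: 0.0198
grip_force: 35.0
```

```bash
python3 st.py 2
```

```text
t 8.57 phi 1.4936 r 0.0911 lat -0.0003 wheel 2.4334 Fres 2.73 Frad 6.75 Flat 3.98 open 0.0198
```

>>> step_arm --pt "0.8 0.0045 0 0.0004 0" --pt "0.8 0.0089 0 0.0011 0" --pt "0.8 0.0089 0 0.0011 0"

```text
time: 8.95
tool_pos: [0.4479, -0.0315, 0.281]
tool_rot: [3.139, 0.0, 1.505]
contact_force: [1.9, -1.3, 6.9]
opening: 0.0199
grip_force: 35.0
```

```bash
python3 st.py 2
```

```text
t 8.95 phi 1.3928 r 0.0913 lat -0.0003 wheel 2.5341 Fres 2.33 Frad 6.57 Flat 2.03 open 0.0199
```

>>> step_arm --pt "0.8 0.0045 0.0003 0.0004 0" --pt "0.8 0.0089 0.0003 0.0015 0" --pt "0.8 0.0089 0.0003 0.0015 0"

```text
time: 9.32
tool_pos: [0.4484, -0.0225, 0.2793]
tool_rot: [3.14, -0.0, 1.505]
contact_force: [1.9, -1.2, 6.1]
opening: 0.0196
grip_force: 35.0
```

```bash
python3 st.py 2
```

```text
t 9.32 phi 1.2924 r 0.0916 lat -0.0004 wheel 2.6346 Fres 2.73 Frad 5.53 Flat 2.01 open 0.0196
```

>>> step_arm --pt "0.8 0.0043 0 0.0012 0" --pt "0.8 0.0086 0 0.0025 0" --pt "0.8 0.0086 0 0.0025 0"

```text
time: 9.7
tool_pos: [0.4489, -0.0139, 0.2767]
tool_rot: [3.14, -0.0, 1.505]
contact_force: [2.2, -0.3, 5.0]
opening: 0.02
grip_force: 35.0
```

```bash
python3 st.py 2
```

```text
t 9.7 phi 1.1936 r 0.092 lat -0.0005 wheel 2.7334 Fres 2.04 Frad 4.61 Flat 2.18 open 0.02
```

>>> step_arm --pt "0.8 0.0041 0 0.0016 0" --pt "0.8 0.0083 0 0.0036 0" --pt "0.8 0.0083 0 0.0036 0"

```text
time: 10.07
tool_pos: [0.4494, -0.0059, 0.2734]
tool_rot: [3.14, 0.0, 1.505]
contact_force: [0.9, -1.7, 8.4]
opening: 0.0197
grip_force: 35.0
```

```bash
python3 st.py 2
```

```text
t 10.07 phi 1.0996 r 0.0923 lat -0.0005 wheel 2.8274 Fres 5.22 Frad 6.73 Flat 1.04 open 0.0197
```

>>> step_arm --pt "0.8 0.004 0 0.0021 0" --pt "0.8 0.0078 0 0.0046 0" --pt "0.8 0.0078 0 0.0046 0"

```text
time: 10.45
tool_pos: [0.4499, 0.0018, 0.2694]
tool_rot: [3.139, 0.001, 1.505]
contact_force: [-1.8, -1.2, 11.8]
opening: 0.0199
grip_force: 35.0
```

```bash
python3 st.py 2
```

```text
t 10.45 phi 1.0055 r 0.0926 lat -0.0005 wheel 2.9215 Fres 7.46 Frad 9.25 Flat -1.76 open 0.0199
```

>>> step_arm --pt "0.8 0.0042 0 0.0018 0" --pt "0.8 0.0079 0 0.0044 0" --pt "0.8 0.0079 0 0.0044 0"

```text
time: 10.82
tool_pos: [0.4503, 0.0091, 0.2649]
tool_rot: [3.14, 0.002, 1.505]
contact_force: [-0.9, -4.4, 11.5]
opening: 0.0201
grip_force: 35.0
```

```bash
python3 st.py 2
```

```text
t 10.82 phi 0.9131 r 0.0931 lat -0.0006 wheel 3.0139 Fres 10.51 Frad 6.4 Flat -0.65 open 0.0201
```

>>> step_arm --pt "0.8 0.003 0 0.0018 0" --pt "0.8 0.0058 0 0.0042 0" --pt "0.8 0.0058 0 0.0042 0" --pt "0.8 0.0058 0 0.0042 0"

```text
time: 11.32
tool_pos: [0.4507, 0.0147, 0.2609]
tool_rot: [3.14, 0.002, 1.505]
contact_force: [-1.9, -5.3, 13.0]
opening: 0.0198
grip_force: 35.0
```

```bash
python3 st.py 2
```

```text
t 11.32 phi 0.8403 r 0.0936 lat -0.0006 wheel 3.0866 Fres 12.66 Frad 6.05 Flat -1.59 open 0.0198
```

>>> step_arm --pt "0.8 -0.002 0 -0.0017 0" --pt "0.8 -0.0041 0 -0.0035 0" --pt "0.8 -0.0041 0 -0.0035 0"

```text
time: 11.7
tool_pos: [0.4504, 0.0119, 0.2631]
tool_rot: [3.141, -0.001, 1.505]
contact_force: [1.6, 2.2, 5.8]
opening: 0.02
grip_force: 35.0
```

```bash
python3 st.py 2
```

```text
t 11.7 phi 0.8779 r 0.0934 lat -0.0007 wheel 3.0491 Fres 1.96 Frad 5.93 Flat 1.44 open 0.02
```

>>> step_arm --pt "0.8 -0.0007 0 -0.0007 0" --pt "0.8 -0.0007 0 -0.0007 0" --pt "-0.2 -0.0007 0 -0.0007 0" --pt "-0.2 -0.0007 0 -0.0007 0" --pt "-0.2 -0.0007 0 -0.0007 0" --pt "-0.2 -0.0007 0 -0.0007 0"

```text
time: 12.45
tool_pos: [0.45, 0.0105, 0.2633]
tool_rot: [-3.141, 0.0, 1.505]
contact_force: [-0.0, 1.2, 0.4]
opening: 0.0535
grip_force: 0.0
```

>>> step_arm --pt "-0.2 0 0 -0.04 0" --pt "-0.2 0 0 -0.1 0" --pt "-0.2 0 0 -0.12 0" --pt "-0.2 0 0 -0.12 0" --pt "-0.2 0 0 -0.12 0" --pt "-0.2 0 0 -0.12 0" --pt "-0.2 0 0 -0.12 0" --pt "-0.2 0 0 -0.12 0" --pt "-0.2 0 0 -0.12 0" --pt "-0.2 0 0 -0.12 0" --pt "-0.2 0 0 -0.12 0" --pt "-0.2 0 0 -0.12 0"

```text
time: 13.95
tool_pos: [0.4503, 0.0106, 0.3835]
tool_rot: [3.141, 0.0, 1.505]
contact_force: [1.1, 0.5, 0.7]
opening: 0.0549
grip_force: 0.0
```

```bash
python3 st.py 2;python3 - <<'E'
from cell import *
from h import *
import cv2
p=np.load("pose.npy");o=observe();print(o["tool_pos"].round(4),W(p[:3],pawl(.065)),W(p[:3],[.08,.055,.248]))
T=read_camera("top");a=T["img"];print(proj(T,W(p[:3],[pawl(.065),ball(1,3.05),ball(2,3.05),ball(3,3.05)])).round(1).tolist())
b=read_camera("side");a2=b["img"];print(proj(b,W(p[:3],[pawl(.065),ball(1,3.05),ball(2,3.05),ball(3,3.05)])).round(1).tolist())
im=np.hstack([cv2.resize(a[130:250,285:405],(396,480),interpolation=2),cv2.resize(a2[130:275,285:405],(396,480),interpolation=2)])
cv2.imwrite("pics/d3.png",im[:,:,::-1])
E
```

```text
t 13.95 phi 1.2763 r 0.201 lat -0.0008 wheel 2.6507 Fres -0.37 Frad 0.85 Flat 1.02 open 0.0549
[0.4503 0.0106 0.3835] [[ 0.58580201 -0.07297897  0.28590995]] [[ 0.58290926 -0.11677928  0.248     ]]
[[350.1, 157.3], [311.0, 218.5], [314.8, 216.9], [370.0, 219.9]]
[[317.8, 151.3], [352.7, 222.2], [357.3, 176.0], [373.7, 160.0]]
```

View pics/d3.png

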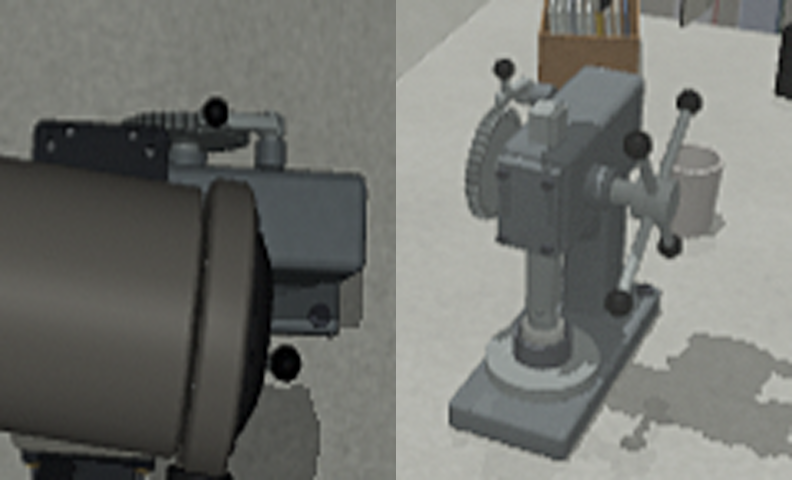

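>>> step_arm --pt "0.1 -0.03 0.04 0 0" --pt "0.1 -0.06 0.08 0 0" --pt "0.1 -0.0745 0.12 0 0" --pt "0.1 -0.0745 0.1407 0.0 0" --pt "0.1 -0.0745 0.1407 0.03 0" --pt "0.1 -0.0745 0.1407 0.08 0" --pt "0.1 -0.0745 0.1407 0.1163 0" --pt "0.1 -0.0745 0.1407 0.1163 0" --pt "0.1 -0.0745 0.1407 0.1163 0"

```text
time: 15.18
tool_pos: [0.5865, -0.0733, 0.269]
tool_rot: [3.139, 0.001, 1.505]
contact_force: [-0.0, 0.3, -0.8]
opening: 0.0409
grip_force: 0.0
```

>>> step_arm --pt "0.9 0 0 0 0" --pt "0.9 0 0 0 0" --pt "0.9 0 0 0 0" --pt "0.9 0 0 0 0" --grip_force 25

```text
time: 15.68
tool_pos: [0.5857, -0.0731, 0.2679]
tool_rot: [3.141, 0.0, 1.505]
contact_force: [-0.9, 0.4, 3.3]
opening: 0.0159
grip_force: 25.0
```

>>> step_arm --pt "0.9 -0.004 0 -0.0042 0" --pt "0.9 -0.0078 0 -0.0075 0" --pt "0.9 -0.0125 0 -0.0109 0" --pt "0.9 -0.0176 0 -0.0138 0" --pt "0.9 -0.0284 0 -0.018 0" --pt "0.9 -0.0398 0 -0.02 0" --pt "0.9 -0.0514 0 -0.0196 0" --pt "0.9 -0.0514 0 -0.0196 0"

```text
time: 16.68
tool_pos: [0.5825, -0.1256, 0.2869]
tool_rot: [3.141, 0.001, 1.503]
contact_force: [2.9, 0.2, -0.1]
opening: 0.0159
grip_force: 25.0
```

>>> step_arm --pt "0.9 -0.0113 0 0.0026 0" --pt "0.9 -0.0218 0 0.0074 0" --pt "0.9 -0.0311 0 0.0142 0" --pt "0.9 -0.0335 0 0.0163 0" --pt "0.9 -0.0335 0 0.0163 0"

```text
time: 17.3
tool_pos: [0.5805, -0.159, 0.2703]
tool_rot: [3.14, 0.001, 1.504]
contact_force: [4.2, -1.4, 2.2]
opening: 0.0159
grip_force: 25.0
```

>>> step_arm --pt "0.1 0 0 0 0" --pt "0.1 0 0 0 0" --pt "0.1 0 0 0 0" --pt "0.1 0 0 -0.05 0" --pt "0.1 0 0 -0.11 0" --pt "0.1 0.04 -0.03 -0.12 0" --pt "0.1 0.08 -0.08 -0.12 0" --pt "0.1 0.11 -0.13 -0.12 0" --pt "0.1 0.11 -0.13 -0.12 0" --pt "0.1 0.11 -0.13 -0.12 0"

```text
time: 18.55
tool_pos: [0.4579, -0.0396, 0.3909]
tool_rot: [3.14, 0.001, 1.505]
contact_force: [-0.1, 0.8, -0.1]
opening: 0.0414
grip_force: 0.0
```

```bash
python3 - <<'E'
from cell import *
from h import *
import cv2
p=np.load("pose.npy");o=observe();print(o["tool_pos"].round(4),o["contact_force"])
b=read_camera("side");a2=b["img"]
for w in (2.5,2.6,2.7,2.8,2.9,3.): 
    u=proj(b,W(p[:3],[ball(1,w),ball(2,w),ball(3,w),pawl(1.75)]))-[.29,.55];print(w,((u-[285,130])*5+2).round(0).astype(int).tolist())
cv2.imwrite("pics/e4.png",cv2.resize(a2[130:250,285:405],(600,600),interpolation=2)[:,:,::-1])
E
```

```text
[ 0.4579 -0.0396  0.3909] [-0.12574861  0.77150996 -0.09440029]
2.5 [[329, 406], [397, 155], [448, 209], [230, 48]]
2.6 [[330, 419], [390, 165], [449, 196], [230, 48]]
2.7 [[331, 431], [384, 177], [449, 184], [230, 48]]
2.8 [[332, 442], [377, 191], [448, 172], [230, 48]]
2.9 [[335, 450], [371, 205], [447, 162], [230, 48]]
3.0 [[337, 457], [365, 221], [445, 153], [230, 48]]
```

View pics/e4.png

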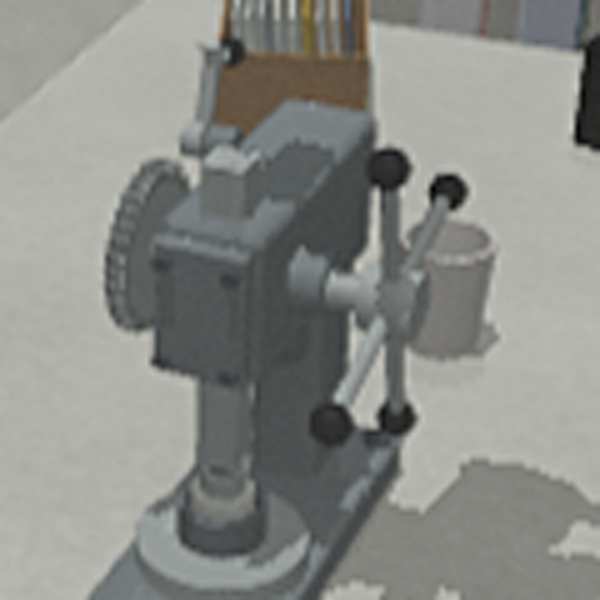

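>>> step_arm --pt "-0.2 0.0165 -0.0106 0 0" --pt "-0.2 0.0165 -0.0106 0.04 0" --pt "-0.2 0.0165 -0.0106 0.08 0" --pt "-0.2 0.0165 -0.0106 0.112 0" --pt "-0.2 0.0165 -0.0106 0.112 0" --pt "-0.2 0.0165 -0.0106 0.112 0" --pt "0.8 0.0165 -0.0106 0.112 0" --pt "0.8 0.0165 -0.0106 0.112 0" --pt "0.8 0.0165 -0.0106 0.112 0" --pt "0.8 0.0165 -0.0106 0.112 0" --grip_force 30

```text
time: 19.85
tool_pos: [0.4484, -0.0223, 0.2787]
tool_rot: [3.141, 0.0, 1.505]
contact_force: [-0.9, 0.1, 1.0]
opening: 0.0202
grip_force: 30.1
```

```bash
python3 st.py 2; python3 - <<'E'
import numpy as np
f0=1.297
for d in np.arange(.1,1.61,.1):
    f=f0+d;print(d.round(2),round(90*(np.cos(f)-np.cos(f0)),1),round(-90*(np.sin(f)-np.sin(f0)),1))
E
```

```text
t 19.85 phi 1.2883 r 0.0911 lat -0.0004 wheel 2.6387 Fres 0.25 Frad 0.96 Flat -0.92 open 0.0202
0.1 -8.8 -2.0
0.2 -17.7 -3.1
0.3 -26.7 -3.3
0.4 -35.7 -2.6
0.5 -44.5 -1.1
0.6 -53.2 1.4
0.7 -61.5 4.7
0.8 -69.5 8.8
0.9 -77.1 13.7
1.0 -84.1 19.4
1.1 -90.5 25.7
1.2 -96.3 32.6
1.3 -101.3 40.0
1.4 -105.6 47.9
1.5 -109.0 56.2
1.6 -111.7 64.9
```

>>> step_arm --pt "0.8 -0.0044 0 -0.0011 0" --pt "0.8 -0.0088 0 -0.002 0" --pt "0.8 -0.0177 0 -0.0031 0" --pt "0.8 -0.0267 0 -0.0033 0" --pt "0.8 -0.0357 0 -0.0026 0" --pt "0.8 -0.0445 0 -0.0011 0" --pt "0.8 -0.0532 0 0.0014 0" --pt "0.8 -0.0532 0 0.0014 0"

```text
time: 20.85
tool_pos: [0.4452, -0.0767, 0.2773]
tool_rot: [3.14, 0.001, 1.504]
contact_force: [4.9, -0.2, 1.1]
opening: 0.02
grip_force: 30.0
```

```bash
python3 st.py 2
```

```text
t 20.85 phi 1.8966 r 0.0909 lat -0.0 wheel 2.0304 Fres -0.43 Frad 0.98 Flat 4.95 open 0.02
```

>>> step_arm --pt "0.8 -0.0083 0.0008 0.0033 0" --pt "0.8 -0.0163 0.0008 0.0074 0" --pt "0.8 -0.0239 0.0008 0.0123 0" --pt "0.8 -0.0309 0.0008 0.018 0" --pt "0.8 -0.0373 0.0008 0.0243 0" --pt "0.8 -0.0431 0.0008 0.0312 0" --pt "0.8 -0.0431 0.0008 0.0312 0"

```text
time: 21.72
tool_pos: [0.4427, -0.12, 0.246]
tool_rot: [3.141, 0.002, 1.504]
contact_force: [2.5, -3.8, 3.8]
opening: 0.0202
grip_force: 30.0
```

```bash
python3 st.py 2
```

```text
t 21.73 phi 2.4947 r 0.0908 lat 0.0003 wheel 1.4323 Fres -0.9 Frad 5.19 Flat 2.75 open 0.0202
```

>>> step_arm --pt "0.8 -0.0055 0 0.007 0" --pt "0.8 -0.0097 0 0.015 0" --pt "0.8 -0.0132 0 0.0234 0" --pt "0.8 -0.0146 0 0.0276 0" --pt "0.8 -0.0146 0 0.0276 0"

```text
time: 22.35
tool_pos: [0.4419, -0.1341, 0.2184]
tool_rot: [3.141, 0.002, 1.505]
contact_force: [2.8, -6.3, 2.1]
opening: 0.0203
grip_force: 30.0
```

```bash
python3 st.py 2
```

```text
t 22.35 phi 2.8371 r 0.0907 lat 0.0004 wheel 1.0899 Fres -0.18 Frad 6.49 Flat 3.22 open 0.0203
```

>>> step_arm --pt "-0.2 0 0 0 0" --pt "-0.2 0 0 0 0" --pt "-0.2 0 0 0 0" --pt "-0.2 0 0 -0.05 0" --pt "-0.2 0 0 -0.1 0" --pt "-0.2 0 0 -0.16 0" --pt "-0.2 0 -0.03 -0.17 0" --pt "-0.2 0 -0.03 -0.17 0" --pt "-0.2 0 -0.03 -0.17 0"

```text
time: 23.48
tool_pos: [0.4117, -0.1308, 0.3876]
tool_rot: [-3.141, -0.001, 1.505]
contact_force: [-0.3, 0.5, -0.2]
opening: 0.0549
grip_force: 0.0
```

```bash
python3 - <<'E'
from cell import *
from h import *
import cv2
p=np.load("pose.npy")
b=read_camera("side");a2=b["img"]
for w in (.9,1.,1.1,1.2,1.3): 
    u=proj(b,W(p[:3],[ball(0,w),ball(1,w),ball(2,w),pawl(1.75),[0,0,.1-.00825*w]]))-[.29,.55];print(w,((u-[285,130])*5+2).round(0).astype(int).tolist())
for z in (.075,.077,.079,.081): print(z,((proj(b,W(p[:3],[[0,0,z]]))-[.29,.55]-[285,130])*5+2).round(0))
cv2.imwrite("pics/f5.png",cv2.resize(a2[130:250,285:405],(600,600),interpolation=2)[:,:,::-1])
E
```

```text
0.9 [[329, 402], [398, 152], [448, 213], [230, 48], [223, 465]]
1.0 [[329, 416], [392, 162], [449, 200], [230, 48], [223, 466]]
1.1 [[330, 428], [386, 174], [449, 187], [230, 48], [223, 467]]
1.2 [[332, 439], [379, 187], [448, 176], [230, 48], [223, 468]]
1.3 [[334, 448], [373, 201], [447, 165], [230, 48], [223, 470]]
0.075 [[222. 490.]]
0.077 [[222. 487.]]
0.079 [[223. 485.]]
0.081 [[223. 482.]]
```

View pics/f5.png

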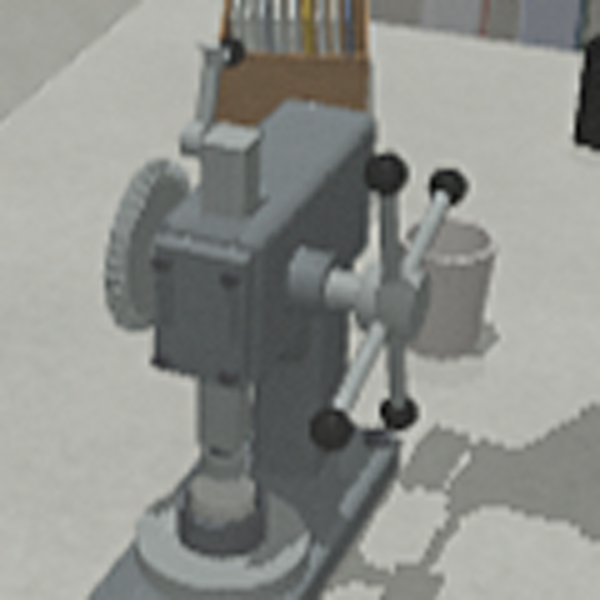

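```bash
python3 -c "
from cell import *
print(hand_in())"
```

```text
the job is handed in; nothing more can be done
None
```

The button was squeezed home at an estimated 110 N and held there by the pawl alone with the hand off for about 2 s. I then threw the pawl fully back, wound the ram up until its foot stood about 14 mm clear of the tool, and handed the job in at about 23.5 s; no contact was noticed with the other things on the counter, and the verdict was not shown.

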